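Level bearers for waxing a drawer front

TASK

Get the small drawer front ready for waxing: it has to lie level, clear of the bench, one end on the dark block and the other on a packer of the same height. The packer is half made: take the loose wedge that matches the one beside the block and set it on top of that one, thick end over thin end, so that the top comes out level and stays put when you let go. Then take the drawer front, which leans on the block, and lay it centrally along the line of the two supports, without letting it fall flat on the bench or pushing the wax tin, sanding block or roll of tape about.

Things in the scene. Friction and masses are not known exactly. Their poses are not given: they have to be found in the camera images.
- bearer: dark wooden block standing loose on the bench, 90 (x) by 54 (y) by 79 mm high, about 0.35 kg; origin at the centre of its underside, z up. The base wedge stands on its -y side
- base_wedge: pale wooden wedge standing on the bench, its middle about 160 mm from the block's: 110 mm long (x), 54 wide (y), 54 high at the thick end (-x) falling evenly to 26 at the thin end (+x), a taper of 14.3 degrees (0.249 rad); 0.16 kg. Origin at the centre of its flat underside; x points to the thin end, z up. Its thick end is more or less towards the block
- base_wedge_top (a point): middle of the base wedge's sloping top face, 40 mm above its origin; x down the slope to the thin end, z square to the slope. The flat underside of the spare wedge, centred here with its thick end over the thin end of this one, makes a level top 79 mm above the bench; wood friction is about 0.6, so it stays
- spare_wedge: the loose pale wedge, same shape, size and axes as the base wedge, lying on its flat underside on the bench with the sloping face up, turned any way. Origin at the centre of its flat underside; x points to the thin end, z square to the underside
- spare_wedge_top (a point): middle of the spare wedge's sloping face, 40 mm above the middle of its flat face, x down the slope to its thin end, z square to that face
- spare_wedge_mid (a point): point inside the spare wedge, 20 mm above the centre of its flat underside
- drawer_front: brown board with two small handle holes, 230 mm long (x), 62 wide (y), 18 thick (z), 0.19 kg. It starts with its lower end on the bench on the block's +y side, its lower face leaning on the block's top edge at 30 degrees, lengthwise along the block's y. Origin at the centre of its lower face; x points to the end that starts high, z out of the upper face
- drawer_front_mid (a point): centre of the drawer front, in mid thickness
- wax_tin: round yellow tin of wax, 70 mm across, 38 mm high, bystander; origin at the centre of its underside
- sanding_block: black rubber sanding block, 64 x 115 x 43 mm, bystander; origin at the centre of its underside
- masking_tape: beige roll of masking tape lying flat, 105 mm across, 24 mm high, bystander; origin at the centre of its underside
- outlet_low (a point): centre of the underside of the yellow socket box that hangs from the ceiling, fixed, 90 (x) by 100 (y) by 170 mm high; it is 480 mm above the bench, where a wrist or forearm could strike it, and its thin cable hangs in a loop to 220 mm above the bench: keep the arm clear
- odd_wedge: a stray wedge of browner wood from another cut, shorter and steeper: 78 mm long (x), 50 wide (y), 46 high at the thick end (-x), 14 at the thin end (+x), a taper of 22 degrees; not needed here, it would not come out level. Origin at the centre of its flat underside

How it is judged (in metres and radians):
On the way:
1. the loose wedge rests on the base wedge, let go, tapers opposed so that its upper face is level (contact force between spare_wedge and base_wedge above 0.3 N and contact force between the fingers and spare_wedge below 0.05 N and horizontal distance between spare_wedge_mid and base_wedge_top below 0.025 m and (angle between spare_wedge_top's own z axis and vertical below 0.07 rad or angle between spare_wedge's own z axis and vertical above 3.07 rad)), for 0.2 s.
At the end, for the whole second after the job is handed in: The spare wedge rests on the base wedge, and the drawer front lies still on the block and on the spare wedge, bearing on both, level within 3.4 degrees, its centre 81 to 96 mm above the bench, with its long centre line within 25 mm of the middle of each support; block and base wedge stand flat (contact force between spare_wedge and base_wedge above 0.3 N and contact force between drawer_front and spare_wedge above 0.15 N and contact force between drawer_front and bearer above 0.15 N and (angle between drawer_front's own z axis and vertical below 0.06 rad or angle between drawer_front's own z axis and vertical above 3.08 rad) and height (world z) of drawer_front_mid between 0.081 and 0.096 m and y of bearer in the frame of drawer_front between -0.025 and 0.025 m and y of spare_wedge_mid in the frame of drawer_front between -0.025 and 0.025 m and angle between each of bearer, base_wedge's own z axis and vertical below 0.03 rad and linear speed of each of drawer_front, spare_wedge below 0.01 m/s); the robot touches nothing.
It fails at once if the drawer front fell flat on the bench (height (world z) of drawer_front_mid below 0.03 m).
It fails at once if a bystander was pushed more than 20 mm (distance of any of wax_tin, sanding_block, masking_tape from where it was at the start of the episode above 0.02 m).
It also fails if it takes over 64 s, if anything falls off the work surface, if the arm or the gripper's body presses on something with over 40 N, if the wrist force passes 120 N, or if a joint passes its speed limit or range.

ROBOT

A 7-joint arm with a two-finger parallel gripper is mounted at the origin on a cart in front of the work surface, level with it; the furniture and walls round the work are solid. World frame = base frame: x ahead of the robot, y to its left, z up, the work surface at z = 0. Lengths are in mm, angles in rad, forces in N, time in s.
With the tool pointing down it reaches from about 400 to 875 mm from the base axis. Payload 4.4 kg.
Tool frame: the origin (TCP) lies on the centre line of the jaws, within the pads' length; the fingertips stand manip.nose_length ahead of it and the grasp point (between the pads) lies 5 mm behind it (manip.nose_length is the distance from the TCP to the fingertips, in mm); z points along the fingers, y is the line along which they close (so a half turn about z gives the same grasp; the last joint's range is limited). The gripper opens to 85 mm and grips with 20 to 120 N. Pads are 22 mm wide; open, the fingers measure 114 mm over their backs; the gripper's body (76 mm by 85 mm) begins 54 mm behind the grasp point. The pads swing forward as they close: fully open they stand 13 mm farther back than shut.
Start: joints at [-1.299, 0.628, 0.038, 1.517, -0.027, 0.996, -0.02], TCP at [215.395, 613.288, 245.313] pointing down, gripper open.
Joint ranges: [-3.06, 3.06], [-0.37, 2.12], [-1.25, 1.32], [0.18, 2.47], [-1.1, 4.24], [0.23, 1.98], [-2.94, 2.94]. Speed limits (rad/s): [2.57, 2.57, 3.14, 3.14, 3.14, 3.14, 3.14].

INTERFACE

Orientations are given as a rotation vector (axis times angle).
In Python, from bench import manip, read_camera gives the robot as it stands.
- The arm moves only by the tool jog_arm, never from a script. Its argument "motion" is a list of rows, each an object with "xyz": the shift along the tool's x, y, z in m, a list of three; "spin": the turn about the tool's z in rad; "claw": the closure, from 0 (fully open) to 1 (shut). In form: [{"xyz": [x, y, z], "spin": spin, "claw": claw}, ...]. A call has 1 to 5 rows; each row shifts and turns the commanded pose from where the row before left it, along the tool's axes as they then stand; what a row does not reach is not made up. A row lasts 1/10 s, in which the tool goes at most 50 mm and 8.59 degrees, less where a joint would pass 70% of its speed; a pose out of reach is approached as far as the arm can. A call is refused whole if a number of a shift passes 0.05 or a number of a turn 0.15, either way. A call with a gripper value outside its range is refused whole. The fingers move at their own pace and stop on an object; "force" is the grip in N (left out, the last holds). Time passes only in rows, so rows that do not move let the fingers close. It gives the time, the measured TCP pose, the force, the opening and the grip force at its end, in the units of the state.
- manip.sense(): the state, without advancing time (a new reading comes with each control period).
- read_camera(name): name is "scene" or "top"; returns a dict with "color" (420x560x3 uint8, red, green, blue), "fx", "fy", "cx", "cy" (pixels), "R" (3x3) and "t" (3): a world point X has camera coordinates R X + t. Camera axes: x right, y down, z forward; pixel columns grow to the right and rows downward; lengths in mm; the calibration is good to about 2 mm. A picture is of the moment at which its call begins. There is no depth.
- manip.close_job(): hands the job in; it is judged then, once.
The state is a dict: "time_s": time; "q": joint angles; "qd": joint speeds; "effort": joint torques, N m; "ee_pos": TCP position; "orientation": TCP orientation; "ft_force": force on the tool from outside, world axes, zero at the start; "wrist_torque": the same for the moment, N m; "opening": opening from 0.0 (shut) to 1.0 (fully open); "grip_force": force on a finger pad.
Only numpy, scipy, OpenCV 4.12 (cv2) and the standard library are available. Lean on these libraries where they do the work, as an engineer would, in place of code of your own. Each camera call takes 0.05 s, during which the arm holds its last target. There are 200 camera calls.

## Working session

There is one attempt and no reset: what is moved stays moved. The work goes in short steps, Python scripts to look and compute and a tool call to move; the robot and the scene stay as the last step left them, time stands still between calls to the robot, and variables do not carry over. Pictures are saved under pics/ and viewed, at most 10 in all, crops included, and the job is handed in when it is done.

Besides the shell and the picture viewer there is one more tool, called after ">>>" as a command line: name --argument value ..., lists and objects as JSON in quotes. jog_arm: Moves the arm, as the interface text tells. Its arguments: {"type":"object","properties":{"motion":{"type":"array","items":{"type":"object","properties":{"xyz":{"type":"array","items":{"type":"number"}},"spin":{"type":"number"},"claw":{"type":"number"}}}},"force":{"type":"number"}},"required":["motion"]}

```bash
ls; mkdir -p pics
python3 - <<'E'
from bench import manip, read_camera
import cv2,pickle
print(manip.sense(), manip.nose_length)
for n in("scene","top"):
    c=read_camera(n); pickle.dump(c,open(f"pics/{n}0.pkl","wb"))
    cv2.imwrite(f"pics/{n}0.png",c["color"][:,:,::-1]); print(n,c["fx"],c["cx"],c["cy"],c["R"],c["t"])
E
```

```text
pics
{'time_s': 0.0, 'q': array([-1.29878696,  0.62934085,  0.03843205,  1.51840486, -0.02701668,
        0.99631024, -0.01998482]), 'qd': array([-6.87024281e-05,  1.27822798e-04, -6.93692724e-04, -7.29939265e-04,
        1.58544616e-03, -1.22821284e-03, -8.78162098e-04]), 'effort': array([-6.52764120e-04, -5.63402224e+01,  1.22605138e+00, -1.93441129e+01,
        1.09644592e-02,  1.05855457e-02,  6.07102294e-06]), 'ee_pos': array([215.18087362, 612.68939199, 244.38052273]), 'orientation': array([-5.28035559e-01, -3.09657214e+00,  3.01432673e-03]), 'ft_force': array([-0.05537885,  0.21884076,  0.08713072]), 'wrist_torque': array([-0.04392834,  0.03712889,  0.0569536 ]), 'grip_force': 0.0, 'opening': 0.9987155220457886} 14.0
scene 420.12567603947707 276.57667480815337 205.547324325104 [[ 0.30904567  0.95087144  0.01828336]
 [ 0.71763779 -0.22054016 -0.66057402]
 [-0.62408876  0.21726837 -0.75053826]] [ -36.36988572 -200.82541925 1798.03314605]
top 405.08359123580425 277.3103612463823 208.4845297994625 [[ 0.02918187 -0.99945954 -0.01513435]
 [-0.99889149 -0.02859914 -0.03738824]
 [ 0.0369352   0.01620864 -0.9991862 ]] [-116.45788157  521.24501906 1624.71400251]
```

View pics/scene0.png

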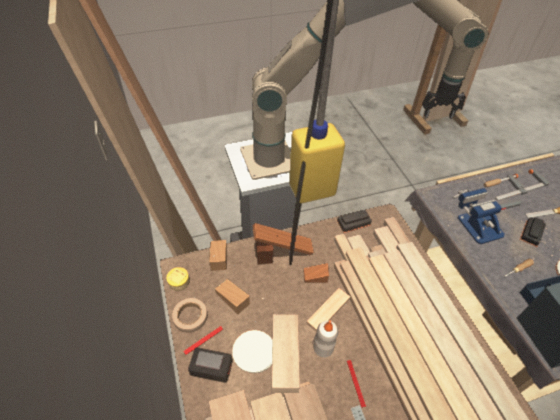

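View pics/top0.png

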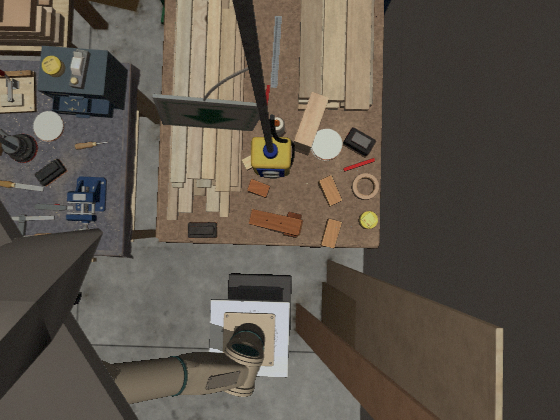

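The top view shows the drawer front (275,222) leaning on the block (293,222), with the base wedge at (332,233). The spare wedge is at (331,190), the odd wedge at (258,188), the tin at (369,220), the tape at (366,187) and the yellow socket box near (272,157). The scene view agrees: base wedge (218,254), spare (232,293), board (283,238). Next I'll zoom in.

Run:
```python
import cv2,pickle,numpy as np
a=pickle.load(open("pics/scene0.pkl","rb"))["color"];b=pickle.load(open("pics/top0.pkl","rb"))["color"]
A=cv2.resize(a[215:315,190:340],None,fx=5.3,fy=5.3,interpolation=cv2.INTER_CUBIC)
B=cv2.resize(b[170:250,240:350],None,fx=7,fy=7,interpolation=cv2.INTER_CUBIC)
cv2.imwrite("pics/sc.png",A[:,:,::-1]);cv2.imwrite("pics/tc.png",B[:,:,::-1])
```

```text
(no output)
```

View pics/sc.png

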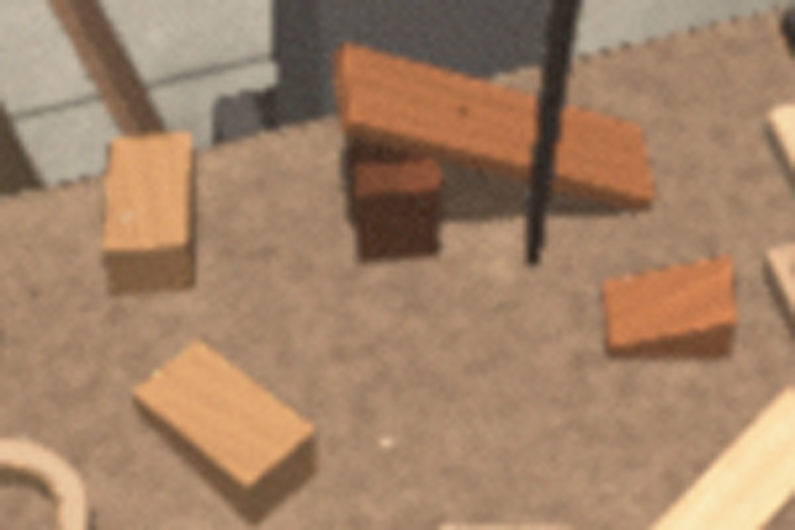

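View pics/tc.png

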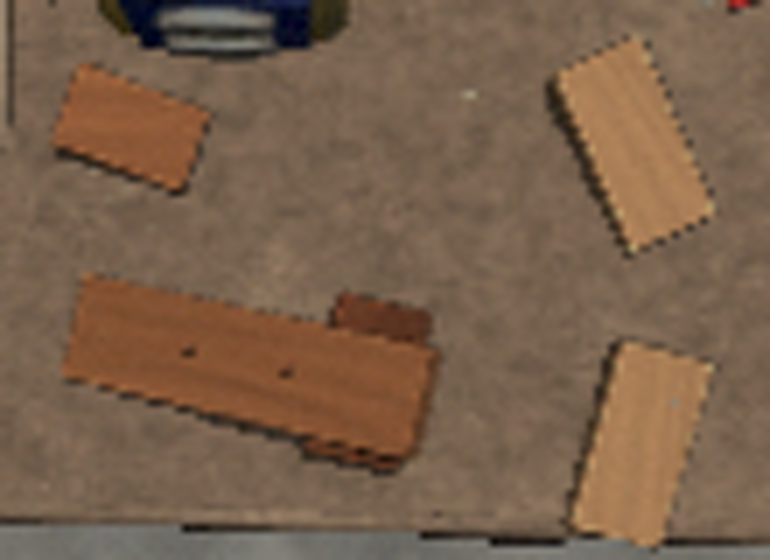

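The crops show clear top-face corners for both pale wedges, the block's top edges and the board's outline. I'll triangulate these corners.

```bash
cat > h.py <<'E'
import numpy as np,pickle,cv2
def ray(c,p):
    d=c["R"].T@np.array([(p[0]-c["cx"])/c["fx"],(p[1]-c["cy"])/c["fy"],1]); return -c["R"].T@c["t"],d/np.linalg.norm(d)
def plane(c,p,z):
    o,d=ray(c,p); return o+d*(z-o[2])/d[2]
def tri(a,pa,b,pb):
    o1,d1=ray(a,pa);o2,d2=ray(b,pb)
    s=np.linalg.lstsq(np.c_[d1,-d2],o2-o1,rcond=None)[0]
    x,y=o1+d1*s[0],o2+d2*s[1]; return (x+y)/2,np.linalg.norm(x-y)
def proj(c,X):
    q=c["R"]@np.asarray(X,float)+c["t"]; return np.array([c["fx"]*q[0]/q[2]+c["cx"],c["fy"]*q[1]/q[2]+c["cy"]])
E
python3 - <<'E'
from h import *
np.set_printoptions(precision=1,suppress=True)
S=pickle.load(open("pics/scene0.pkl","rb"));T=pickle.load(open("pics/top0.pkl","rb"))
s=lambda u,v:((u+.5)/5.3-.5+190,(v+.5)/5.3-.5+215)
t=lambda u,v:((u+.5)/7-.5+240,(v+.5)/7-.5+170)
P={"base near L":((110,138),(572,530)),"base near R":((191,133),(660,545)),"base far L":((104,247),None)}
# scene x right=+y world ; top x right=-y
P={"base near +y":((191,133),(572,530)),"base near -y":((110,138),(660,545)),"base far -y":((104,247),(713,366)),"base far +y":((188,247),(622,340)),
"sp far +y":((250,487),(555,75)) ,"sp far":((250,487),(635,37)),"sp1 left":((137,393),(714,212)),"sp1 bot":((250,487),(635,37)),"sp1 right":((315,430),(555,75)),"sp1 top":((200,343),(630,255)),
"bd highnear":((345,44),(402,462)),"bd highfar":((343,125),(438,350)),"bd lownear":((642,125),(64,376)),"bd lowfar":((652,200),(85,275)),
"br far-y":((357,193),(431,340)),"br far-y top":((357,193),(430,312)),"br far+y":((440,187),(333,318)),
"odd":((603,285),(210,115))}
for k,(a,b) in P.items():
    print(k,*tri(S,s(*a),T,t(*b)))
print("cable low/h220",plane(S,(291,263),220),"box",plane(T,(272,157),650),plane(S,(318,200),480))
print("scene bench pts base farbottom",plane(S,s(108,293),0),plane(S,s(192,288),0),"sp bot",plane(S,s(255,522),0),plane(S,s(313,470),0))
print("camera",ray(S,(0,0))[0],ray(T,(0,0))[0])
E
```

```text
base near +y [ 383.2 -278.3   23.1] 5.041999496395085
base near -y [ 376.  -329.2   28.5] 1.8030694540848442
base far -y [ 478.  -352.5   56. ] 2.648048353406465
base far +y [ 491.  -302.2   52.2] 2.0321162672295
sp far +y [ 639.6 -283.9   -0.2] 35.96534365573245
sp far [ 661.3 -305.9   50.7] 1.1789952352270916
sp1 left [ 566.  -354.7   25.1] 3.9958163530190385
sp1 bot [ 661.3 -305.9   50.7] 1.1789952352270916
sp1 right [ 638.4 -261.1   53.4] 1.8004156919396315
sp1 top [ 540.2 -309.    19.6] 2.429424867715175
bd highnear [ 421.3 -178.8  125.8] 1.7285841284758547
bd highfar [ 481.4 -196.9  124.7] 0.7748080213122174
bd lownear [462.2  13.5  17.3] 4.451916699773655
bd lowfar [519.7   1.4  13.3] 0.40180914974217197
br far-y [ 488.3 -193.5   61. ] 5.451802249225605
br far-y top [ 502.5 -194.4   80.5] 0.1768493888699983
br far+y [ 498.6 -140.2   58.9] 2.3523554293251334
odd [608.2 -70.2  75.3] 0.6745609713121107
cable low/h220 [ 665.7 -139.5  220. ] box [627.1 -95.  650. ] [676.4 -87.5 480. ]
scene bench pts base farbottom [ 475.1 -353.7    0. ] [ 487.4 -301.6    0. ] sp bot [ 657.7 -304.1    0. ] [ 635.1 -262.2    0. ]
camera [1277.5 -400.4 1217.5] [ 464.1 -127.8 1641.1]
```

Run:
```python
from h import *
np.set_printoptions(precision=1,suppress=True)
S=pickle.load(open("pics/scene0.pkl","rb"));T=pickle.load(open("pics/top0.pkl","rb"))
s=lambda u,v:((u+.5)/5.3-.5+190,(v+.5)/5.3-.5+215)
t=lambda u,v:((u+.5)/7-.5+240,(v+.5)/7-.5+170)
for p in((283,133),(285,127),(270,150)): print(tri(S,(290.5,264),T,p))
for n,f,c,z in(("T",T,t(343,292),79),("T",T,t(431,312),79),("S",S,s(357,193),79),("S",S,s(440,187),79),("S",S,s(360,262),0),("S",S,s(438,255),0)): print(n,plane(f,c,z))
# top image: lowest box corners and scene box bottom
for p in((292,198),(303,202),(339,188)): print("box",plane(S,p,480))
for h in(220,300,400,480,560): print(h,[proj(T,plane(S,(290.5+(500-h)*0,264),220))])
A=cv2.resize(T["color"][70:190,220:340],None,fx=4.6,fy=4.6,interpolation=cv2.INTER_CUBIC)
B=cv2.resize(S["color"][110:280,270:350],None,fx=3.247,fy=3.247,interpolation=cv2.INTER_CUBIC)
cv2.imwrite("pics/cab.png",np.hstack([A,B[:552]])[:,:,::-1])
```

```text
(array([ 748.5, -145.2,  339.7]), np.float64(56.97305648966004))
(array([ 762.6, -151.2,  362.9]), np.float64(56.99889346397197))
(array([ 703.2, -113.4,  262.8]), np.float64(80.65082069099175))
T [ 512.2 -146.2   79. ]
T [ 502.6 -194.9   79. ]
S [ 501.5 -194.2   79. ]
S [ 512.5 -143.6   79. ]
S [ 500.5 -193.3    0. ]
S [ 510.4 -143.4    0. ]
box [ 652.3 -144.4  480. ]
box [ 672.  -123.8  480. ]
box [654.8 -23.8 480. ]
220 [array([289.1, 165.7])]
300 [array([289.1, 165.7])]
400 [array([289.1, 165.7])]
480 [array([289.1, 165.7])]
560 [array([289.1, 165.7])]
```

View pics/cab.png

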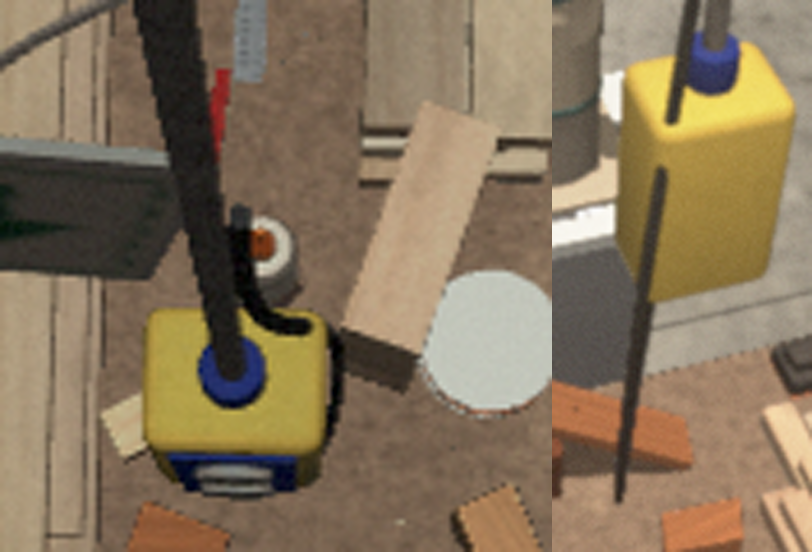

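The cable loop hangs close to (666,-139), at the box's -y side. I'll travel at x below about 500 there. Moving off.

>>> jog_arm --motion '[{"xyz":[-0.041,-0.027,0],"spin":0,"claw":0},{"xyz":[-0.041,-0.027,0],"spin":0,"claw":0},{"xyz":[-0.041,-0.027,0],"spin":0,"claw":0},{"xyz":[-0.041,-0.027,0],"spin":0,"claw":0}]' --force 30

```text
time_s: 0.5
ee_pos: [335.1, 455.2, 244.9]
orientation: [-0.527, -3.097, 0.001]
ft_force: [0.5, 0.1, 0.4]
opening: 0.999
grip_force: 0.0
```

>>> jog_arm --motion '[{"xyz":[-0.041,-0.027,0],"spin":0,"claw":0},{"xyz":[-0.041,-0.027,0],"spin":0,"claw":0},{"xyz":[-0.041,-0.027,0],"spin":0,"claw":0},{"xyz":[-0.041,-0.027,0],"spin":0,"claw":0}]'

```text
time_s: 0.9
ee_pos: [454.0, 299.0, 245.1]
orientation: [-0.528, -3.097, 0.0]
ft_force: [0.8, -0.3, 0.7]
opening: 1.001
grip_force: 0.0
```

>>> jog_arm --motion '[{"xyz":[-0.018,-0.042,0],"spin":0,"claw":0},{"xyz":[-0.018,-0.042,0],"spin":0,"claw":0},{"xyz":[-0.018,-0.042,0],"spin":0,"claw":0},{"xyz":[-0.018,-0.042,0],"spin":0,"claw":0}]'

```text
time_s: 1.3
ee_pos: [465.2, 116.5, 245.1]
orientation: [-0.528, -3.097, 0.0]
ft_force: [1.7, -0.0, -0.1]
opening: 1.004
grip_force: 0.0
```

Tracking is good. Next: 8 more rows, then the spin.

>>> jog_arm --motion '[{"xyz":[-0.018,-0.042,0],"spin":0,"claw":0},{"xyz":[-0.018,-0.042,0],"spin":0,"claw":0},{"xyz":[-0.018,-0.042,0],"spin":0,"claw":0},{"xyz":[-0.018,-0.042,0],"spin":0,"claw":0}]'

```text
time_s: 1.7
ee_pos: [477.4, -65.7, 245.2]
orientation: [-0.528, -3.097, -0.0]
ft_force: [1.8, 0.3, -1.0]
opening: 0.997
grip_force: 0.0
```

>>> jog_arm --motion '[{"xyz":[-0.018,-0.042,0],"spin":0,"claw":0},{"xyz":[-0.018,-0.042,0],"spin":0,"claw":0},{"xyz":[-0.018,-0.042,0],"spin":0,"claw":0},{"xyz":[-0.018,-0.042,0],"spin":0,"claw":0}]'

```text
time_s: 2.1
ee_pos: [489.7, -248.0, 245.0]
orientation: [-0.528, -3.096, -0.001]
ft_force: [1.0, 0.9, -0.4]
opening: 0.998
grip_force: 0.0
```

>>> jog_arm --motion '[{"xyz":[0,0,0],"spin":0.146,"claw":0},{"xyz":[0,0,0],"spin":0.146,"claw":0},{"xyz":[0,0,0],"spin":0.146,"claw":0},{"xyz":[0,0,0],"spin":0.146,"claw":0}]'

```text
time_s: 2.5
ee_pos: [489.7, -246.4, 244.9]
orientation: [-1.406, -2.808, -0.0]
ft_force: [-0.6, -0.3, 0.9]
opening: 0.998
grip_force: 0.0
```

>>> jog_arm --motion '[{"xyz":[0,0,0],"spin":0.146,"claw":0},{"xyz":[0,0,0],"spin":0.146,"claw":0},{"xyz":[0,0,0],"spin":0.146,"claw":0},{"xyz":[0,0,0],"spin":0.146,"claw":0}]'

```text
time_s: 2.9
ee_pos: [489.8, -246.1, 245.0]
orientation: [-2.154, -2.285, 0.0]
ft_force: [-1.3, 1.0, 0.3]
opening: 1.002
grip_force: 0.0
```

>>> jog_arm --motion '[{"xyz":[0,0,0],"spin":0.146,"claw":0},{"xyz":[0,0,0],"spin":0.146,"claw":0},{"xyz":[0,0,0],"spin":0.146,"claw":0},{"xyz":[0,0,0],"spin":0.146,"claw":0}]'

```text
time_s: 3.3
ee_pos: [489.8, -246.0, 245.0]
orientation: [-2.721, -1.569, 0.001]
ft_force: [-0.5, -0.4, 0.7]
opening: 0.998
grip_force: 0.0
```

>>> jog_arm --motion '[{"xyz":[0,0,0],"spin":0.146,"claw":0},{"xyz":[0,0,0],"spin":0.146,"claw":0},{"xyz":[0,0,0],"spin":0.146,"claw":0},{"xyz":[0,0,0],"spin":0.146,"claw":0}]'

```text
time_s: 3.7
ee_pos: [489.9, -246.0, 245.0]
orientation: [-3.058, -0.719, 0.001]
ft_force: [0.3, 0.8, -0.3]
opening: 1.0
grip_force: 0.0
```

```bash
cat >> h.py <<'E'
def go(target,yaw):
    "tool-frame shift (mm) and spin from where the arm stands; yaw = world angle of tool y"
    from bench import manip
    from scipy.spatial.transform import Rotation as Q
    s=manip.sense();M=Q.from_rotvec(s["orientation"]).as_matrix()
    y0=np.arctan2(M[1,1],M[0,1]); dy=(yaw-y0+np.pi)%(2*np.pi)-np.pi
    print("pos",s["ee_pos"].round(1),"yaw",y0.round(3),"q",s["q"].round(2),"shift",(M.T@(np.array(target)-s["ee_pos"])).round(1),"spin",round(-dy,3),"z",M[:,2].round(3))
E
python3 -c "
from h import *
go((601.5,-307.7,100),-1.108)"
```

```text
pos [ 489.9 -246.   245. ] yaw -1.109 q [-0.07  0.59  0.77  1.82 -0.5   0.94 -0.19] shift [ 72.5 105.1 144.9] spin -0.001 z [-0.001  0.    -1.   ]
```

>>> jog_arm --motion '[{"xyz":[0.024,0.035,0],"spin":0,"claw":0},{"xyz":[0.024,0.035,0],"spin":0,"claw":0},{"xyz":[0.024,0.035,0],"spin":0,"claw":0},{"xyz":[0,0,0.04],"spin":0,"claw":0},{"xyz":[0,0,0.04],"spin":0,"claw":0}]'

```text
time_s: 4.2
ee_pos: [603.1, -308.6, 164.5]
orientation: [3.054, 0.729, 0.003]
ft_force: [-0.2, 0.3, -1.2]
opening: 1.002
grip_force: 0.0
```

>>> jog_arm --motion '[{"xyz":[0,0,0.04],"spin":0,"claw":0},{"xyz":[0,0,0.04],"spin":0,"claw":0},{"xyz":[0,0,0],"spin":0,"claw":0}]'

```text
time_s: 4.5
ee_pos: [598.0, -304.4, 79.0]
orientation: [-3.048, -0.726, 0.013]
ft_force: [-1.1, 0.8, -0.3]
opening: 0.999
grip_force: 0.0
```

Run:
```python
from h import *
from bench import read_camera
go((601.5,-307.7,18),-1.108)
a=read_camera("scene")["color"];b=read_camera("top")["color"]
A=cv2.resize(a[235:325,190:280],None,fx=4.4,fy=4.4,interpolation=cv2.INTER_CUBIC)
B=cv2.resize(b[155:245,290:380],None,fx=4.4,fy=4.4,interpolation=cv2.INTER_CUBIC)
cv2.imwrite("pics/g.png",np.hstack([A,B])[:,:,::-1])
```

```text
pos [ 598.  -304.4   79. ] yaw -1.103 q [ 0.1   0.95  0.61  1.58 -0.67  0.85 -0.13] shift [ 2.1  5.2 61. ] spin 0.005 z [-0.01   0.007 -1.   ]
```

View pics/g.png

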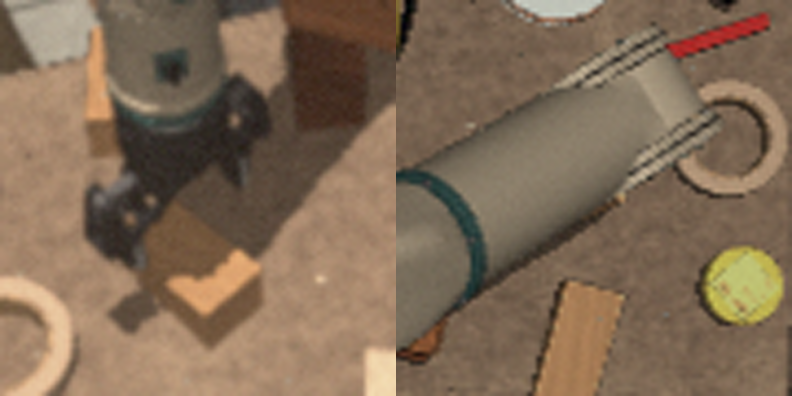

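The view shows the fingers straddling the spare wedge on both sides, clear of the tape. I'll let it settle, then correct.

>>> jog_arm --motion '[{"xyz":[0,0,0],"spin":0,"claw":0},{"xyz":[0,0,0],"spin":0,"claw":0}]'

```text
time_s: 4.8
ee_pos: [602.9, -308.6, 87.9]
orientation: [3.053, 0.728, 0.005]
ft_force: [0.0, 0.5, -0.3]
opening: 0.998
grip_force: 0.0
```

```bash
python3 -c "
from h import *
go((601.5,-307.7,18),-1.108)"
```

```text
pos [ 602.9 -308.6   87.9] yaw -1.103 q [ 0.1   0.94  0.62  1.57 -0.67  0.85 -0.13] shift [-1.1 -1.7 69.9] spin 0.005 z [ 0.004 -0.002 -1.   ]
```

>>> jog_arm --motion '[{"xyz":[-0.001,-0.001,0.02],"spin":0.004,"claw":0},{"xyz":[0,0,0.02],"spin":0,"claw":0},{"xyz":[0,0,0.015],"spin":0,"claw":0},{"xyz":[0,0,0.01],"spin":0,"claw":0},{"xyz":[0,0,0.005],"spin":0,"claw":0}]'

```text
time_s: 5.3
ee_pos: [600.3, -307.1, 14.9]
orientation: [-3.057, -0.722, 0.0]
ft_force: [-0.2, 1.1, 0.5]
opening: 0.998
grip_force: 0.0
```

>>> jog_arm --motion '[{"xyz":[0,0,0],"spin":0,"claw":0.2},{"xyz":[0,0,0],"spin":0,"claw":0.5},{"xyz":[0,0,0],"spin":0,"claw":1},{"xyz":[0,0,0],"spin":0,"claw":1},{"xyz":[0,0,0],"spin":0,"claw":1}]' --force 25

```text
time_s: 5.8
ee_pos: [600.8, -307.7, 16.2]
orientation: [3.056, 0.722, 0.002]
ft_force: [0.4, -0.4, 4.4]
opening: 0.627
grip_force: 28.1
```

>>> jog_arm --motion '[{"xyz":[0,0,0],"spin":0,"claw":1},{"xyz":[0,0,0],"spin":0,"claw":1}]'

```text
time_s: 6.0
ee_pos: [600.8, -307.7, 16.2]
orientation: [3.056, 0.722, 0.002]
ft_force: [0.2, -0.3, 6.5]
opening: 0.628
grip_force: 28.3
```

>>> jog_arm --motion '[{"xyz":[0,0,-0.015],"spin":0,"claw":1},{"xyz":[0,0,-0.025],"spin":0,"claw":1},{"xyz":[0,0,-0.035],"spin":0,"claw":1},{"xyz":[0,0,-0.035],"spin":0,"claw":1},{"xyz":[0,0,-0.035],"spin":0,"claw":1}]'

```text
time_s: 6.5
ee_pos: [599.7, -306.5, 161.8]
orientation: [-3.056, -0.721, 0.001]
ft_force: [0.3, -0.1, -1.1]
opening: 0.628
grip_force: 27.6
```

```bash
python3 -c "
from h import *
go((427,-314.5,160),1.351)"
```

```text
pos [ 599.7 -306.5  161.8] yaw -1.107 q [ 0.07  0.85  0.68  1.53 -0.61  0.98 -0.18] shift [-158.  -70.    2.] spin -2.458 z [-0.001  0.001 -1.   ]
```

>>> jog_arm --motion '[{"xyz":[-0.032,-0.014,0],"spin":0,"claw":1},{"xyz":[-0.032,-0.014,0],"spin":0,"claw":1},{"xyz":[-0.032,-0.014,0],"spin":0,"claw":1},{"xyz":[-0.032,-0.014,0],"spin":0,"claw":1},{"xyz":[-0.03,-0.014,0],"spin":0,"claw":1}]'

```text
time_s: 7.0
ee_pos: [425.7, -314.6, 160.7]
orientation: [-3.057, -0.722, 0.0]
ft_force: [-0.0, -0.9, -2.1]
opening: 0.626
grip_force: 27.7
```

>>> jog_arm --motion '[{"xyz":[0,0,0],"spin":-0.14,"claw":1},{"xyz":[0,0,0],"spin":-0.14,"claw":1},{"xyz":[0,0,0],"spin":-0.14,"claw":1},{"xyz":[0,0,0],"spin":-0.14,"claw":1},{"xyz":[0,0,0],"spin":-0.14,"claw":1}]'

```text
time_s: 7.5
ee_pos: [427.3, -314.8, 160.7]
orientation: [-2.619, -1.734, -0.0]
ft_force: [-0.0, 0.2, -1.3]
opening: 0.625
grip_force: 27.5
```

>>> jog_arm --motion '[{"xyz":[0,0,0],"spin":-0.14,"claw":1},{"xyz":[0,0,0],"spin":-0.14,"claw":1},{"xyz":[0,0,0],"spin":-0.14,"claw":1},{"xyz":[0,0,0],"spin":-0.14,"claw":1},{"xyz":[0,0,0],"spin":-0.14,"claw":1}]'

```text
time_s: 8.0
ee_pos: [427.1, -314.9, 160.7]
orientation: [-1.866, -2.526, 0.0]
ft_force: [-0.3, -0.6, -2.4]
opening: 0.626
grip_force: 27.5
```

>>> jog_arm --motion '[{"xyz":[0,0,0],"spin":-0.14,"claw":1},{"xyz":[0,0,0],"spin":-0.14,"claw":1},{"xyz":[0,0,0],"spin":-0.14,"claw":1},{"xyz":[0,0,0],"spin":-0.14,"claw":1},{"xyz":[0,0,0],"spin":-0.14,"claw":1}]'

```text
time_s: 8.5
ee_pos: [427.0, -315.1, 160.6]
orientation: [-0.887, -3.013, 0.001]
ft_force: [-0.1, 0.3, -1.0]
opening: 0.623
grip_force: 27.5
```

>>> jog_arm --motion '[{"xyz":[0,0,0],"spin":-0.14,"claw":1},{"xyz":[0,0,0],"spin":-0.14,"claw":1},{"xyz":[0,0,0],"spin":-0.078,"claw":1},{"xyz":[0,0,0],"spin":0,"claw":1},{"xyz":[0,0,0],"spin":0,"claw":1}]'

```text
time_s: 9.0
ee_pos: [427.2, -315.3, 160.5]
orientation: [-0.348, -3.122, 0.0]
ft_force: [0.5, -0.4, -1.4]
opening: 0.626
grip_force: 27.5
```

Run:
```python
from h import *
from bench import read_camera
go((429,-315,90),1.351)
a=read_camera("scene")["color"]
cv2.imwrite("pics/h.png",cv2.resize(a[175:315,160:340],None,fx=4.2,fy=4.2,interpolation=cv2.INTER_CUBIC)[:,:,::-1])
```

```text
pos [ 427.2 -315.3  160.5] yaw 1.349 q [ 0.61  0.58 -0.05  1.93  0.04  0.63  1.89] shift [-1.7  0.7 70.5] spin -0.002 z [-0.001 -0.    -1.   ]
```

View pics/h.png

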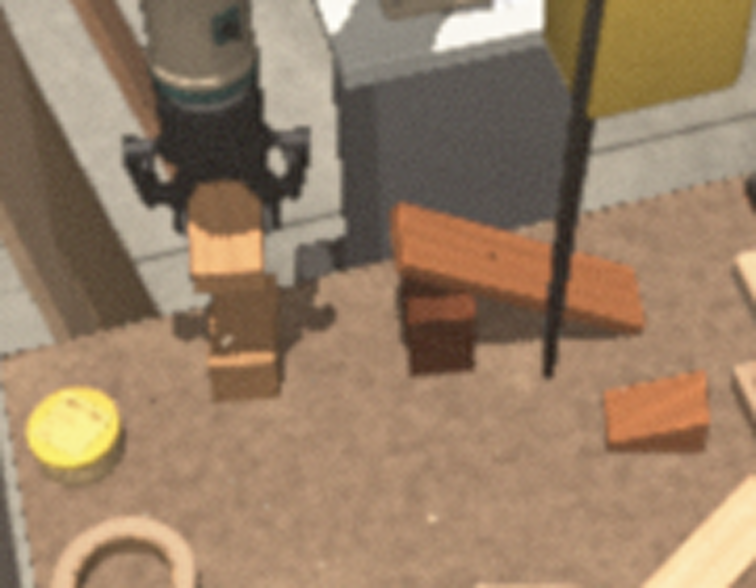

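The spare wedge is held level, with its thin end over the base's thick end at about (245,300) in the crop. Lowering to just above contact.

>>> jog_arm --motion '[{"xyz":[-0.001,0.001,0.025],"spin":0,"claw":1},{"xyz":[0,0,0.025],"spin":0,"claw":1},{"xyz":[0,0,0.018],"spin":0,"claw":1},{"xyz":[0,0,0.01],"spin":0,"claw":1},{"xyz":[0,0,0],"spin":0,"claw":1}]' --force 20

```text
time_s: 9.55
ee_pos: [428.1, -313.9, 81.2]
orientation: [-0.345, -3.12, -0.001]
ft_force: [-0.5, 0.5, -1.8]
opening: 0.628
grip_force: 27.6
```

>>> jog_arm --motion '[{"xyz":[0,0,0.005],"spin":0,"claw":1},{"xyz":[0,0,0.005],"spin":0,"claw":1},{"xyz":[0,0,0],"spin":0,"claw":1}]'

```text
time_s: 9.85
ee_pos: [428.8, -314.5, 72.3]
orientation: [-0.345, -3.123, 0.0]
ft_force: [-1.1, 0.2, -1.6]
opening: 0.631
grip_force: 27.6
```

>>> jog_arm --motion '[{"xyz":[0,0,0.003],"spin":0,"claw":1},{"xyz":[0,0,0.003],"spin":0,"claw":1},{"xyz":[0,0,0],"spin":0,"claw":1}]'

```text
time_s: 10.15
ee_pos: [428.6, -314.5, 66.6]
orientation: [-0.345, -3.122, 0.0]
ft_force: [-2.3, 1.7, 3.2]
opening: 0.628
grip_force: 28.2
```

>>> jog_arm --motion '[{"xyz":[0,0,0.003],"spin":0,"claw":1},{"xyz":[-0.001,0,0.003],"spin":0,"claw":1},{"xyz":[0,0,0],"spin":0,"claw":1}]'

```text
time_s: 10.45
ee_pos: [430.1, -314.9, 60.7]
orientation: [0.345, 3.122, -0.001]
ft_force: [-2.8, 0.2, 2.7]
opening: 0.629
grip_force: 28.5
```

>>> jog_arm --motion '[{"xyz":[0,0,0.003],"spin":0,"claw":1},{"xyz":[0,0,0.001],"spin":0,"claw":1},{"xyz":[0,0,0],"spin":0,"claw":1}]'

```text
time_s: 10.75
ee_pos: [427.8, -314.4, 56.8]
orientation: [-0.345, -3.119, -0.001]
ft_force: [-5.5, 2.1, 9.3]
opening: 0.63
grip_force: 29.3
```

>>> jog_arm --motion '[{"xyz":[0,0,0.0015],"spin":0,"claw":1},{"xyz":[0,0,0],"spin":0,"claw":1}]'

```text
time_s: 10.95
ee_pos: [426.6, -314.1, 55.4]
orientation: [-0.346, -3.117, -0.002]
ft_force: [-7.7, 3.2, 12.0]
opening: 0.632
grip_force: 29.8
```

Run:
```python
from h import *
from bench import read_camera
go((429,-315,55),1.351)
a=read_camera("scene")["color"]
cv2.imwrite("pics/i.png",cv2.resize(a[215:295,180:260],None,fx=6,fy=6,interpolation=cv2.INTER_CUBIC)[:,:,::-1])
```

```text
pos [ 426.6 -314.1   55.4] yaw 1.35 q [ 0.6   0.75 -0.03  1.99  0.06  0.4   1.87] shift [-2.5 -0.3  0.3] spin -0.001 z [-0.005  0.002 -1.   ]
```

View pics/i.png

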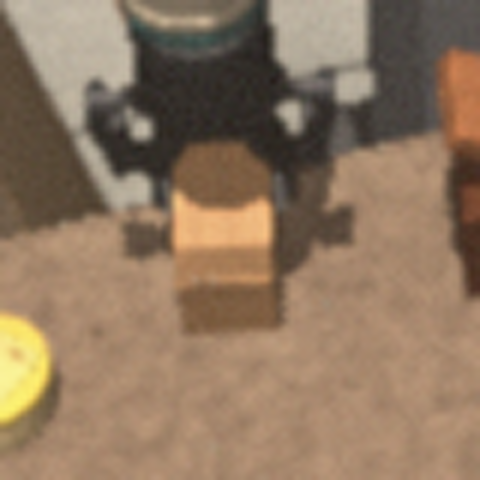

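The spare wedge sits flush on the base, with its thin end flush at the thick end (crop 225,280). Releasing gently and rising straight up.

>>> jog_arm --motion '[{"xyz":[0,0,-0.001],"spin":0,"claw":0.3},{"xyz":[0,0,0],"spin":0,"claw":0.2},{"xyz":[0,0,0],"spin":0,"claw":0.1},{"xyz":[0,0,0],"spin":0,"claw":0},{"xyz":[0,0,0],"spin":0,"claw":0}]'

```text
time_s: 11.5
ee_pos: [430.0, -314.6, 55.7]
orientation: [0.344, 3.123, 0.0]
ft_force: [-0.5, -0.6, 0.4]
opening: 1.001
grip_force: 0.0
```

>>> jog_arm --motion '[{"xyz":[0,0,-0.015],"spin":0,"claw":0},{"xyz":[0,0,-0.03],"spin":0,"claw":0},{"xyz":[0,0,-0.04],"spin":0,"claw":0},{"xyz":[0,0,-0.04],"spin":0,"claw":0}]'

```text
time_s: 11.9
ee_pos: [429.5, -314.4, 181.7]
orientation: [-0.344, -3.122, -0.001]
ft_force: [0.9, -0.3, -0.6]
opening: 1.001
grip_force: 0.0
```

Run:
```python
from h import *
go((470,-94.6,180),-0.2)
```

```text
pos [ 429.5 -314.4  181.7] yaw 1.351 q [ 0.61  0.55 -0.05  1.91  0.04  0.69  1.89] shift [  8.3 223.3   1.8] spin 1.551 z [-0.001  0.001 -1.   ]
```

>>> jog_arm --motion '[{"xyz":[0.0016,0.0446,0],"spin":0,"claw":0},{"xyz":[0.0016,0.0446,0],"spin":0,"claw":0},{"xyz":[0.0016,0.0446,0],"spin":0,"claw":0},{"xyz":[0.0016,0.0446,0],"spin":0,"claw":0},{"xyz":[0.0016,0.0446,0],"spin":0,"claw":0}]'

```text
time_s: 12.4
ee_pos: [470.8, -93.6, 180.9]
orientation: [0.345, 3.122, 0.0]
ft_force: [0.5, -0.2, 0.4]
opening: 1.001
grip_force: 0.0
```

>>> jog_arm --motion '[{"xyz":[0,0,0],"spin":0.14,"claw":0},{"xyz":[0,0,0],"spin":0.14,"claw":0},{"xyz":[0,0,0],"spin":0.14,"claw":0},{"xyz":[0,0,0],"spin":0.14,"claw":0},{"xyz":[0,0,0],"spin":0.14,"claw":0}]'

```text
time_s: 12.9
ee_pos: [470.7, -95.1, 180.8]
orientation: [1.402, 2.811, 0.0]
ft_force: [-0.0, -0.9, -0.3]
opening: 0.999
grip_force: 0.0
```

>>> jog_arm --motion '[{"xyz":[0,0,0],"spin":0.14,"claw":0},{"xyz":[0,0,0],"spin":0.14,"claw":0},{"xyz":[0,0,0],"spin":0.14,"claw":0},{"xyz":[0,0,0],"spin":0.14,"claw":0},{"xyz":[0,0,0],"spin":0.14,"claw":0}]'

```text
time_s: 13.4
ee_pos: [470.7, -95.1, 180.8]
orientation: [-2.281, -2.16, -0.0]
ft_force: [-0.2, 0.8, 0.9]
opening: 0.998
grip_force: 0.0
```

>>> jog_arm --motion '[{"xyz":[0,0,0],"spin":0.14,"claw":0},{"xyz":[0,0,0],"spin":0.011,"claw":0},{"xyz":[0,0,0],"spin":0,"claw":0},{"xyz":[0,0,0],"spin":0,"claw":0}]'

```text
time_s: 13.8
ee_pos: [470.7, -95.2, 180.8]
orientation: [-2.43, -1.991, -0.0]
ft_force: [-0.6, -0.9, 0.6]
opening: 0.996
grip_force: 0.0
```

Run:
```python
from h import *
from bench import read_camera
go((470,-94.6,60),-0.2)
S=read_camera("scene");T=read_camera("top")
pickle.dump((S,T),open("pics/2.pkl","wb"))
hsv=cv2.cvtColor(T["color"],cv2.COLOR_RGB2HSV)
c=tuple(proj(T,(432,-315,79)).round().astype(int)); print(c,hsv[c[1],c[0]],hsv[c[1],c[0]+22])
m=cv2.inRange(hsv,(8,75,120),(22,255,255)); m[:,:c[0]-18]=0;m[:,c[0]+18:]=0;m[:c[1]-22]=0;m[c[1]+20:]=0
k=max(cv2.findContours(m,0,2)[0],key=cv2.contourArea); b=cv2.boxPoints(cv2.minAreaRect(k))
for p in b: print(p,plane(T,p,79).round(1))
A=cv2.resize(S["color"][200:310,180:320],None,fx=3.6,fy=3.6,interpolation=cv2.INTER_CUBIC)
B=cv2.resize(T["color"][175:255,255:345],None,fx=3.3,fy=4.95,interpolation=cv2.INTER_CUBIC)
cv2.imwrite("pics/j.png",np.hstack([A,B])[:,:,::-1])
```

```text
pos [470.7 -95.2 180.8] yaw -0.198 q [-0.15  0.52  0.43  2.06 -0.35  0.63  0.31] shift [  0.4  -0.7 120.8] spin 0.002 z [-0.  0. -1.]
(np.int64(332), np.int64(233)) [ 14 128 173] [ 15  86 133]
[314. 211.] [ 516.2 -244.1   79. ]
[349. 211.] [ 520.  -378.6   79. ]
[349. 251.] [ 366.6 -382.    79. ]
[314. 251.] [ 362.6 -248.1   79. ]
```

View pics/j.png

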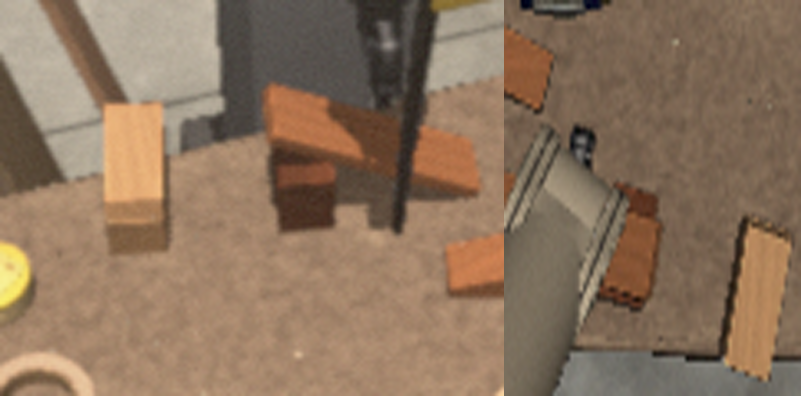

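The wedge pair looks level and aligned (scene crop 133,150), and the block and board haven't moved. Lowering on to the board.

>>> jog_arm --motion '[{"xyz":[0,0,0.025],"spin":0,"claw":0},{"xyz":[0,0,0.03],"spin":0,"claw":0},{"xyz":[0,0,0.03],"spin":0,"claw":0},{"xyz":[0,0,0.025],"spin":0,"claw":0},{"xyz":[0,0,0.013],"spin":0,"claw":0}]'

```text
time_s: 14.4
ee_pos: [469.7, -95.1, 56.0]
orientation: [-2.43, -1.988, 0.002]
ft_force: [-0.1, 0.4, -0.6]
opening: 1.001
grip_force: 0.0
```

>>> jog_arm --motion '[{"xyz":[0,0,0],"spin":0,"claw":0.1},{"xyz":[0,0,0],"spin":0,"claw":0.2},{"xyz":[0,0,0],"spin":0,"claw":0.5},{"xyz":[0,0,0],"spin":0,"claw":1},{"xyz":[0,0,0],"spin":0,"claw":1}]' --force 25

```text
time_s: 14.9
ee_pos: [471.3, -95.4, 58.5]
orientation: [2.431, 1.988, 0.002]
ft_force: [1.1, -0.8, 1.4]
opening: 0.725
grip_force: 27.9
```

Run:
```python
from h import *
np.set_printoptions(precision=1,suppress=True)
S,T=pickle.load(open("pics/2.pkl","rb"))
for a in((104,103),(162,103),(163,200),(104,198)): print("S",plane(S,(180+a[0]/3.6,200+a[1]/3.6),79))
for a in((749,218),(790,232),(770,379),(725,362)): print("T",plane(T,(255+(a[0]-504)/3.3,175+a[1]/4.95),79))
go((470,-94.6,60),-0.2)
```

```text
S [ 362.8 -325.5   79. ]
S [ 379.1 -272.8   79. ]
S [ 488.2 -297.8   79. ]
S [ 470.2 -348.2   79. ]
T [ 486.9 -303.5   79. ]
T [ 477.4 -351.4   79. ]
T [ 362.9 -330.9   79. ]
T [ 374.5 -278.3   79. ]
pos [471.3 -95.4  58.5] yaw -0.2 q [-0.   0.7  0.2  2.1 -0.5  0.3  0.4] shift [ 0.5 -1.4 -1.5] spin 0.0 z [ 0. -0. -1.]
```

The stack centre is near (425,-314) with a level top, and the board is gripped. Lifting, then shifting along the line.

>>> jog_arm --motion '[{"xyz":[0,0,-0.01],"spin":0,"claw":1},{"xyz":[0,0,-0.02],"spin":0,"claw":1},{"xyz":[0,0,-0.03],"spin":0,"claw":1},{"xyz":[0,0,-0.03],"spin":0,"claw":1},{"xyz":[0,0,-0.025],"spin":0,"claw":1}]'

```text
time_s: 15.4
ee_pos: [470.5, -95.3, 174.9]
orientation: [2.432, 1.988, 0.001]
ft_force: [0.9, 0.3, -1.8]
opening: 0.721
grip_force: 27.9
```

>>> jog_arm --motion '[{"xyz":[-0.028,0.0006,0],"spin":0,"claw":1},{"xyz":[-0.028,0.0006,0],"spin":0,"claw":1},{"xyz":[-0.028,0.0006,0],"spin":0,"claw":1},{"xyz":[-0.028,0.0006,0],"spin":0,"claw":1},{"xyz":[-0.028,0.0006,0],"spin":0.015,"claw":1}]'

```text
time_s: 15.9
ee_pos: [445.3, -233.9, 173.6]
orientation: [-2.447, -1.97, -0.0]
ft_force: [0.8, -0.1, -2.0]
opening: 0.721
grip_force: 28.0
```

>>> jog_arm --motion '[{"xyz":[0,0,0.005],"spin":0,"claw":1},{"xyz":[0,0,0],"spin":0,"claw":1}]'

```text
time_s: 16.1
ee_pos: [445.0, -233.1, 167.8]
orientation: [-2.448, -1.968, 0.0]
ft_force: [0.5, 1.2, -1.9]
opening: 0.72
grip_force: 28.0
```

Run:
```python
from h import *
from bench import read_camera
np.set_printoptions(precision=1,suppress=True)
go((446.1,-234,142),-0.215)
S=read_camera("scene");T=read_camera("top")
pickle.dump((S,T),open("pics/3.pkl","wb"))
# reddish mask: board + block in scene
h=cv2.cvtColor(S["color"],cv2.COLOR_RGB2HSV)
m=cv2.inRange(h,(3,140,90),(14,255,255)); m[:200]=0;m[290:]=0;m[:,:190]=0;m[:,330:]=0
for k in cv2.findContours(m,0,2)[0]:
    if cv2.contourArea(k)>60: print(cv2.contourArea(k),cv2.approxPolyDP(k,2,True)[:,0].tolist())
```

```text
pos [ 445.  -233.1  167.8] yaw -0.217 q [ 0.1  0.6  0.4  2.  -0.4  0.6  0.6] shift [-0.7  1.3 25.8] spin -0.002 z [-0.  0. -1.]
315.5 [[327, 264], [305, 268], [305, 280], [325, 281], [328, 275]]
66.5 [[271, 245], [257, 246], [257, 251], [272, 250]]
350.0 [[246, 221], [245, 229], [248, 233], [249, 231], [268, 239], [273, 237], [270, 223], [249, 218], [253, 223], [248, 228], [249, 222]]
336.0 [[209, 207], [208, 221], [235, 227], [228, 216], [229, 213], [226, 215], [227, 212]]
```

```bash
python3 -c "
from h import *
S,T=pickle.load(open('pics/3.pkl','rb'))
print(proj(S,(497.5,-138,125)),proj(S,(455,-332.6,240)))"
```

```text
[273.01711654 237.60542319] [207.43950892 219.03793236]
```

>>> jog_arm --motion '[{"xyz":[0,0.001,0.01],"spin":0,"claw":1},{"xyz":[0,0,0.01],"spin":0,"claw":1},{"xyz":[0,0,0.005],"spin":0,"claw":1},{"xyz":[0,0,0],"spin":0,"claw":1}]'

```text
time_s: 16.6
ee_pos: [446.1, -232.6, 141.6]
orientation: [-2.445, -1.969, 0.002]
ft_force: [-0.4, 0.1, -1.3]
opening: 0.721
grip_force: 28.0
```

>>> jog_arm --motion '[{"xyz":[0,0,0.004],"spin":0,"claw":1},{"xyz":[0,0,0.004],"spin":0,"claw":1},{"xyz":[0,0,0],"spin":0,"claw":1}]' --force 20

```text
time_s: 16.9
ee_pos: [446.7, -233.7, 134.7]
orientation: [2.447, 1.97, -0.0]
ft_force: [-0.8, -0.6, 1.7]
opening: 0.723
grip_force: 28.0
```

>>> jog_arm --motion '[{"xyz":[-0.0016,0,0.003],"spin":0,"claw":1},{"xyz":[-0.0016,0,0.003],"spin":0,"claw":1},{"xyz":[-0.0016,0,0.003],"spin":0,"claw":1},{"xyz":[-0.0016,0,0.003],"spin":0,"claw":1},{"xyz":[-0.0016,0,0.003],"spin":0,"claw":1}]'

```text
time_s: 17.4
ee_pos: [445.0, -241.3, 119.5]
orientation: [2.447, 1.97, -0.0]
ft_force: [-0.8, -1.8, 1.9]
opening: 0.722
grip_force: 27.4
```

>>> jog_arm --motion '[{"xyz":[-0.0011,0,0.003],"spin":0,"claw":1},{"xyz":[-0.0011,0,0.003],"spin":0,"claw":1},{"xyz":[-0.0011,0,0.003],"spin":0,"claw":1},{"xyz":[-0.0011,0,0.003],"spin":0,"claw":1},{"xyz":[-0.0011,0,0.003],"spin":0,"claw":1}]'

```text
time_s: 17.9
ee_pos: [443.9, -246.5, 104.5]
orientation: [-2.447, -1.97, -0.0]
ft_force: [-0.5, -0.7, 1.4]
opening: 0.722
grip_force: 27.1
```

Run:
```python
from h import *
from bench import read_camera
S=read_camera("scene");T=read_camera("top")
pickle.dump((S,T),open("pics/4.pkl","wb"))
h=cv2.cvtColor(S["color"],cv2.COLOR_RGB2HSV)
m=cv2.inRange(h,(3,140,90),(14,255,255)); m[:200]=0;m[290:]=0;m[:,:190]=0;m[:,300:]=0
for k in cv2.findContours(m,0,2)[0]:
    if cv2.contourArea(k)>40: print(cv2.contourArea(k),cv2.approxPolyDP(k,2,True)[:,0].tolist())
go((440,-250,81),-0.217)
```

```text
489.0 [[243, 228], [246, 235], [241, 237], [245, 238], [242, 240], [244, 244], [257, 243], [258, 250], [272, 250], [270, 229], [244, 231]]
359.5 [[205, 225], [204, 240], [226, 243], [232, 241], [227, 233], [230, 229], [223, 230], [222, 227]]
pos [ 443.8 -246.6  104.4] yaw -0.215 q [ 0.24  0.67  0.32  2.04 -0.43  0.49  0.66] shift [-4.1 -3.  23.4] spin 0.002 z [-0.  0. -1.]
```

>>> jog_arm --motion '[{"xyz":[-0.0006,0,0.003],"spin":0,"claw":1},{"xyz":[-0.0006,0,0.003],"spin":0,"claw":1},{"xyz":[-0.0005,0,0.003],"spin":0,"claw":1},{"xyz":[-0.0004,0,0.003],"spin":0,"claw":1},{"xyz":[-0.0003,0,0.003],"spin":0,"claw":1}]'

```text
time_s: 18.5
ee_pos: [443.3, -248.9, 89.5]
orientation: [-2.447, -1.97, -0.0]
ft_force: [-1.1, -1.7, 1.9]
opening: 0.719
grip_force: 27.0
```

>>> jog_arm --motion '[{"xyz":[0,0,0.002],"spin":0,"claw":1},{"xyz":[0,0,0.002],"spin":0,"claw":1},{"xyz":[0,0,0],"spin":0,"claw":1}]'

```text
time_s: 18.8
ee_pos: [443.3, -248.9, 85.6]
orientation: [-2.447, -1.97, 0.0]
ft_force: [-0.4, -1.2, 0.1]
opening: 0.721
grip_force: 26.9
```

>>> jog_arm --motion '[{"xyz":[0,0,0.002],"spin":0,"claw":1},{"xyz":[0,0,0.001],"spin":0,"claw":1},{"xyz":[0,0,0],"spin":0,"claw":1}]'

```text
time_s: 19.1
ee_pos: [443.5, -249.3, 82.8]
orientation: [2.447, 1.969, -0.0]
ft_force: [-0.8, -1.6, 2.2]
opening: 0.719
grip_force: 27.1
```

>>> jog_arm --motion '[{"xyz":[0,0,0.001],"spin":0,"claw":1},{"xyz":[0,0,0],"spin":0,"claw":1}]'

```text
time_s: 19.3
ee_pos: [443.6, -249.1, 81.9]
orientation: [2.447, 1.969, 0.0]
ft_force: [-0.8, -2.2, 2.5]
opening: 0.723
grip_force: 27.1
```

>>> jog_arm --motion '[{"xyz":[0,0,0.001],"spin":0,"claw":1},{"xyz":[0,0,0.001],"spin":0,"claw":1},{"xyz":[0,0,0],"spin":0,"claw":1}]'

```text
time_s: 19.6
ee_pos: [443.5, -248.8, 79.7]
orientation: [2.447, 1.97, 0.0]
ft_force: [-0.2, -2.4, 2.7]
opening: 0.724
grip_force: 27.1
```

>>> jog_arm --motion '[{"xyz":[0,0,0.001],"spin":0,"claw":1},{"xyz":[0,0,0],"spin":0,"claw":1}]'

```text
time_s: 19.8
ee_pos: [443.4, -249.0, 78.8]
orientation: [2.447, 1.97, -0.0]
ft_force: [-0.9, -2.9, 3.7]
opening: 0.721
grip_force: 27.3
```

Run:
```python
from h import *
from bench import read_camera
S=read_camera("scene")
h=cv2.cvtColor(S["color"],cv2.COLOR_RGB2HSV)
m=cv2.inRange(h,(3,140,90),(14,255,255)); m[:200]=0;m[290:]=0;m[:,:190]=0;m[:,300:]=0
for k in cv2.findContours(m,0,2)[0]:
    if cv2.contourArea(k)>40: print(cv2.contourArea(k),cv2.approxPolyDP(k,1.5,True)[:,0].tolist())
# predicted level-board corners (upper far edge) and wedge
d=np.array([.215,.977,0]);y=np.array([.977,-.215,0]);c=np.array([443.5,-249,97])
for e,w,z in((115,31,0),(115,31,-18),(-115,31,0),(-115,31,-18),(115,-31,0),(-115,-31,0)): print(e,w,z,proj(S,c+e*d+w*y+[0,0,z]).round(1))
```

```text
371.5 [[204, 237], [204, 249], [232, 247], [230, 240], [226, 238], [227, 235], [229, 237], [227, 235], [229, 233], [212, 233]]
498.5 [[271, 231], [244, 232], [243, 236], [245, 237], [241, 246], [250, 247], [253, 245], [259, 250], [257, 251], [269, 251], [272, 244]]
115 31 0 [271.5 243.4]
115 31 -18 [271.4 246.6]
-115 31 0 [200.9 248.2]
-115 31 -18 [201.6 251.4]
115 -31 0 [269.8 228.6]
-115 -31 0 [201.3 233.1]
```

>>> jog_arm --motion '[{"xyz":[0,0,0.001],"spin":0,"claw":1},{"xyz":[0,0,0.001],"spin":0,"claw":1},{"xyz":[0,0,0],"spin":0,"claw":1}]'

```text
time_s: 20.15
ee_pos: [443.4, -249.0, 78.6]
orientation: [2.447, 1.97, 0.002]
ft_force: [-3.2, -1.6, 22.5]
opening: 0.722
grip_force: 29.5
```

Run:
```python
from h import *
from bench import read_camera
go((443,-249,78),-.217)
S=read_camera("scene");T=read_camera("top")
A=cv2.resize(S["color"][205:275,190:285],None,fx=8,fy=8,interpolation=cv2.INTER_CUBIC)
cv2.imwrite("pics/k.png",A[:,:,::-1])
```

```text
pos [ 443.4 -249.    78.6] yaw -0.215 q [ 0.27  0.72  0.28  2.05 -0.45  0.43  0.68] shift [-0.1 -0.4  0.6] spin 0.002 z [ 0.001  0.    -1.   ]
```

View pics/k.png

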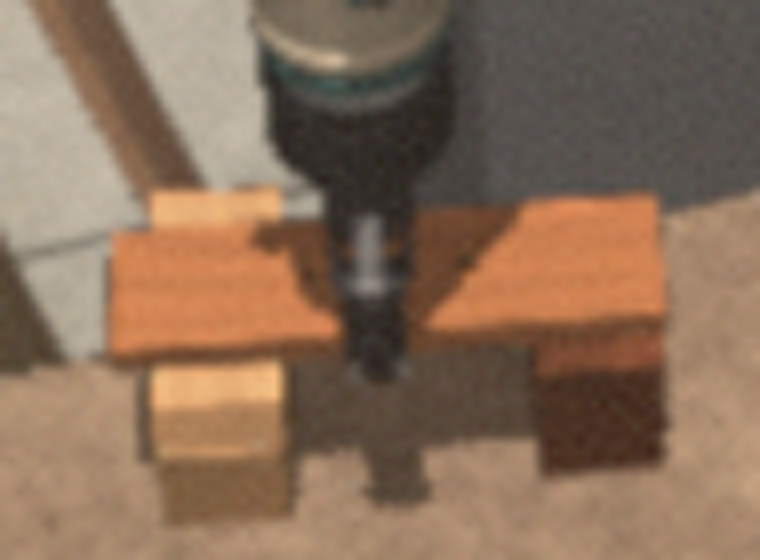

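The board lies level across both supports and the force jumped as it seated. It is centred in width over the block (600,340) and the packer (215,380). Easing off and releasing.

>>> jog_arm --motion '[{"xyz":[0,0,-0.0015],"spin":0,"claw":1},{"xyz":[0,0,0],"spin":0,"claw":0.22},{"xyz":[0,0,0],"spin":0,"claw":0.12},{"xyz":[0,0,0],"spin":0,"claw":0},{"xyz":[0,0,0],"spin":0,"claw":0}]'

```text
time_s: 20.75
ee_pos: [443.1, -248.4, 77.9]
orientation: [-2.446, -1.97, 0.0]
ft_force: [-0.1, 0.3, 0.0]
opening: 0.996
grip_force: 0.0
```

>>> jog_arm --motion '[{"xyz":[0,0,0],"spin":0,"claw":0},{"xyz":[0,0,-0.01],"spin":0,"claw":0},{"xyz":[0,0,-0.02],"spin":0,"claw":0},{"xyz":[0,0,-0.035],"spin":0,"claw":0},{"xyz":[0,0,-0.04],"spin":0,"claw":0}]'

```text
time_s: 21.25
ee_pos: [442.5, -248.5, 184.3]
orientation: [-2.446, -1.969, 0.002]
ft_force: [1.2, 0.3, -0.3]
opening: 1.002
grip_force: 0.0
```

>>> jog_arm --motion '[{"xyz":[0,0,-0.03],"spin":0,"claw":0},{"xyz":[0,0,0],"spin":0,"claw":0},{"xyz":[0,0,0],"spin":0,"claw":0}]'

```text
time_s: 21.55
ee_pos: [443.6, -248.7, 214.2]
orientation: [2.446, 1.97, 0.002]
ft_force: [0.9, 0.7, -0.6]
opening: 0.997
grip_force: 0.0
```

Run:
```python
from h import *
from bench import read_camera
S=read_camera("scene")
h=cv2.cvtColor(S["color"],cv2.COLOR_RGB2HSV)
m=cv2.inRange(h,(3,140,90),(14,255,255)); m[:200]=0;m[290:]=0;m[:,:190]=0;m[:,300:]=0
for k in cv2.findContours(m,0,2)[0]:
    if cv2.contourArea(k)>40: print(cv2.contourArea(k),cv2.approxPolyDP(k,1.5,True)[:,0].tolist())
print("board corners at z=97",[plane(S,p,97).round(0) for p in((204,234),(271.5,229.5),(272.8,244.5),(204,249.5))])
```

```text
986.0 [[271, 230], [253, 231], [244, 239], [243, 235], [242, 237], [240, 234], [242, 233], [238, 235], [230, 233], [230, 238], [227, 235], [228, 233], [205, 235], [204, 249], [232, 248], [236, 245], [238, 248], [238, 246], [241, 248], [256, 245], [257, 251], [270, 251], [272, 244]]
board corners at z=97 [array([ 395., -347.,   97.]), array([ 443., -126.,   97.]), array([ 504., -141.,   97.]), array([ 457., -360.,   97.])]
```

```bash
python3 -c "
from bench import manip
print(manip.close_job())"
```

```text
the job is handed in; nothing more can be done
None
```

I've handed the job in: the spare wedge sits level on the base wedge, the drawer front lies level on the block and the packer, and the arm is clear; the hand-in returned no verdict, so a pass is unconfirmed.

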